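Sweep the birch blanks through the gate into the box slot

ROBOT

A 6-joint arm with a two-finger parallel gripper is mounted at the origin on the work surface. World frame = base frame: x ahead of the robot, y to its left, z up, the work surface at z = 0. Lengths are in mm, angles in degrees, forces in N, time in s.
With the tool pointing down it reaches from about 300 to 850 mm from the base axis. Payload 4.2 kg.
Tool frame: the origin (TCP) lies between the finger pads; the fingertips stand 11 mm ahead of it and the grasp point (between the pads) lies 8 mm behind it (env.tips_ahead is the distance from the TCP to the fingertips, in mm); z points along the fingers, y is the line along which they close (so a half turn about z gives the same grasp; the last joint's range is limited). The gripper opens to 91 mm and grips with 3 to 60 N. Pads are 32 mm wide; open, the fingers measure 118 mm over their backs; the gripper's body (76 mm by 178 mm) begins 60 mm behind the grasp point.
Start: joints at [62.395, 18.312, 89.639, -0, 72.044, -1.146], TCP at [256.201, 514.784, 224.976] pointing down, gripper open.
Joint ranges: [-177.97, 177.97], [-48.28, 115.42], [12.27, 149.76], [-77.06, 257.06], [2.81, 150.46], [-146.56, 146.56]. Speed limits (degrees/s): [147.25, 147.25, 180, 180, 180, 180].

INTERFACE

Orientations are given as [roll, pitch, yaw] about the fixed x, y, z axes, in that order (R = Rz(yaw) Ry(pitch) Rx(roll)).
In Python, from workcell import env, cams gives the robot as it stands.
- The arm moves only by the tool step_arm, never from a script. Its arguments are lists of equal length, an entry for each row: "linear": the shift along the tool's x, y, z in units of 30 cm (1.0 is 30 cm), a list of three; "turn": the turn about the tool's z in units of 360 degrees (1.0 is 360 degrees). In form: {"linear": [[tx, ty, tz], ...], "turn": [turn, ...]}. A call has 1 to 20 rows; each row is the pose to reach, as a shift and turn from the pose commanded when the call began, along the tool's axes at that moment, turning the shorter way round; what a row does not reach only later rows make up. A row lasts 1/8 s, in which the tool goes at most 62.5 mm and 10.7 degrees, less where a joint would pass 70% of its speed; a pose out of reach is approached as far as the arm can. A call with a number of a shift or a turn outside -1 to 1 is refused whole. A call with a gripper value outside its range is refused whole. "fingers" is the closure, from -1 (fully open) to 1 (shut), so that 0 is half open, set as the call begins (left out, the last holds). The fingers move at their own pace and stop on an object; "force" is the grip in N (left out, the last holds). Time passes only in rows, so rows that repeat a pose let the fingers close. It gives the time, the measured TCP pose, the force, the opening and the grip force at its end, in the units of the state.
- env.state(): the state, without advancing time (a new reading comes with each control period).
- cams.grab_frame(name): name is "side" or "top"; returns a dict with "color" (384x512x3 uint8, blue, green, red), "fx", "fy", "cx", "cy" (pixels), "extrinsics" (4x4, takes a point from camera to world coordinates). Camera axes: x right, y down, z forward; pixel columns grow to the right and rows downward; lengths in mm; the calibration is good to about 2 mm. A picture is of the moment at which its call begins. There is no depth.
- env.job_done(): hands the job in; it is judged then, once.
The state is a dict: "time_s": time; "qpos": joint angles; "qvel": joint speeds; "effort": joint torques, N m; "ee_pos": TCP position; "ee_rot": TCP orientation; "force": force on the tool from outside, world axes, zero at the start; "torque": the same for the moment, N m; "gripper_width": finger opening in mm; "gripper_force": force on a finger pad.
Only numpy, scipy, OpenCV 4.12 (cv2) and the standard library are available. Lean on these libraries where they do the work, as an engineer would, in place of code of your own. Each camera call takes 0.05 s, during which the arm holds its last target. There are 200 camera calls.

TASK

Three bare birch discs lie on the black top of the wooden box. With the fingertips, gently sweep them one at a time across the top and through the gate between the red cheeks, so that each drops into the slot behind it; do not pinch, lift or squeeze them. Leave the blue painted disc, the jar and the pencil sharpener where they are.

Things in the scene. Friction and masses are not known exactly. Their poses are not given: they have to be found in the camera images.
- box: Heavy fixed wooden box. Origin on the table under it, z up, x from the sweeping area to the gate (away from the robot, up to 0.35 rad askew), y left. Spans x -165 to 165, y -165 to 165 mm; flat black top 90 mm above the table. Rim 8 mm wide, 10 mm high on the near edge and sides. Pale fence 20 mm high across the top at x 58 to 72 mm, open only at the gate.
- front (a point): Point on the black top just before the gate, 30 mm in x from the box origin. The four discs start on the top at x -85 to -15, y -106 to 106 mm of the box, spread out so that each can be pushed straight to this point without touching the others (a pusher up to 45 mm wide fits).
- gate (a point): Middle of the gate, at the height of the black top, 65 mm in x from the box origin; axes as the box. The gate is 50 mm wide (y -25 to 25 mm) between two red cheeks 20 mm high, which span x 55 to 75 mm of the box.
- slot (a point): Middle of the mouth of the slot, level with the black top, 107 mm in x from the box origin; axes as the box. A well 64 mm along x by 56 mm along y, 84 mm deep, green floor; its near edge lies at the very end of the gate (box x 75 mm): a disc pushed through tips in once its middle passes that edge. It holds all three discs in any posture.
- disc_a: Flat round blank of pale bare birch, 38 mm across, 10 mm thick, about 15 g, loose, lying flat on the black box top. Origin at the centre of the disc (5 mm above its underside), z its axis. Its yaw means nothing; it slides easily.
- disc_b: Flat round blank of pale bare birch, 38 mm across, 10 mm thick, about 15 g, loose, lying flat on the black box top. Origin at the centre of the disc (5 mm above its underside), z its axis. Its yaw means nothing; it slides easily.
- disc_c: Flat round blank of pale bare birch, 38 mm across, 10 mm thick, about 15 g, loose, lying flat on the black box top. Origin at the centre of the disc (5 mm above its underside), z its axis. Its yaw means nothing; it slides easily.
- painted_disc: Blue painted disc, finished work, 38 mm across, 10 mm thick, loose on the black top among the bare ones. Origin at its centre. To be left alone.
- jar: Small amber jar with a white cap, 40 mm across, 46 mm high, loose, standing on the black top behind the fence, to one side of the slot. Origin at the centre of its underside. To be left alone.
- sharpener: Metal pencil sharpener block, 26 by 42 mm and 25 mm high, loose, on the black top behind the fence, on the other side of the slot. Origin at the centre of its underside. To be left alone.
Mind the look-alikes: they are no part of the job. Leave any pink or yellow look-alike of the disc_c alone. What is shaped like the disc_b but turquoise is not meant.

How it is judged (in metres and radians):
On the way, in this order (a step that is already met when the one before it is completed fails the run):
1. a first birch disc is in the slot (((x of disc_a in the frame of box between 0.075 and 0.139 m and y of disc_a in the frame of box between -0.028 and 0.028 m and height (world z) of disc_a below 0.082 m) or (x of disc_b in the frame of box between 0.075 and 0.139 m and y of disc_b in the frame of box between -0.028 and 0.028 m and height (world z) of disc_b below 0.082 m) or (x of disc_c in the frame of box between 0.075 and 0.139 m and y of disc_c in the frame of box between -0.028 and 0.028 m and height (world z) of disc_c below 0.082 m))), for 0.2 s.
2. a second birch disc is in the slot ((((x of disc_a in the frame of box between 0.075 and 0.139 m and y of disc_a in the frame of box between -0.028 and 0.028 m and height (world z) of disc_a below 0.082 m) and (x of disc_b in the frame of box between 0.075 and 0.139 m and y of disc_b in the frame of box between -0.028 and 0.028 m and height (world z) of disc_b below 0.082 m)) or ((x of disc_a in the frame of box between 0.075 and 0.139 m and y of disc_a in the frame of box between -0.028 and 0.028 m and height (world z) of disc_a below 0.082 m) and (x of disc_c in the frame of box between 0.075 and 0.139 m and y of disc_c in the frame of box between -0.028 and 0.028 m and height (world z) of disc_c below 0.082 m)) or ((x of disc_b in the frame of box between 0.075 and 0.139 m and y of disc_b in the frame of box between -0.028 and 0.028 m and height (world z) of disc_b below 0.082 m) and (x of disc_c in the frame of box between 0.075 and 0.139 m and y of disc_c in the frame of box between -0.028 and 0.028 m and height (world z) of disc_c below 0.082 m)))), for 0.2 s.
3. all three birch discs are in the slot (x of disc_a in the frame of box between 0.075 and 0.139 m and y of disc_a in the frame of box between -0.028 and 0.028 m and height (world z) of each of disc_a, disc_b, disc_c below 0.082 m and x of disc_b in the frame of box between 0.075 and 0.139 m and y of disc_b in the frame of box between -0.028 and 0.028 m and x of disc_c in the frame of box between 0.075 and 0.139 m and y of disc_c in the frame of box between -0.028 and 0.028 m), for 0.2 s.
At the end, for the whole second after the job is handed in: The centres of all three birch discs lie inside the slot (64 by 56 mm) and at least 8 mm below the black top, at rest (under 0.03 m/s); the blue disc, the jar and the sharpener are within 15 mm of where they began (all of step 3 and linear speed of each of disc_a, disc_b, disc_c below 0.03 m/s and distance of each of painted_disc, jar, sharpener from where it was at the start of the episode below 0.015 m); the robot touches nothing.
It fails at once if two birch discs are in the gate at once (both centres between 15 mm before the gate's middle and 45 mm past it, not yet dropped) (((x of disc_a in the frame of box between 0.05 and 0.11 m and y of disc_a in the frame of box between -0.026 and 0.026 m and height (world z) of disc_a above 0.0925 m) and (x of disc_b in the frame of box between 0.05 and 0.11 m and y of disc_b in the frame of box between -0.026 and 0.026 m and height (world z) of disc_b above 0.0925 m)) or ((x of disc_a in the frame of box between 0.05 and 0.11 m and y of disc_a in the frame of box between -0.026 and 0.026 m and height (world z) of disc_a above 0.0925 m) and (x of disc_c in the frame of box between 0.05 and 0.11 m and y of disc_c in the frame of box between -0.026 and 0.026 m and height (world z) of disc_c above 0.0925 m)) or ((x of disc_b in the frame of box between 0.05 and 0.11 m and y of disc_b in the frame of box between -0.026 and 0.026 m and height (world z) of disc_b above 0.0925 m) and (x of disc_c in the frame of box between 0.05 and 0.11 m and y of disc_c in the frame of box between -0.026 and 0.026 m and height (world z) of disc_c above 0.0925 m))).
It fails at once if a birch disc is lifted (its centre more than 17 mm above its height when lying on the black top) (height (world z) of any of disc_a, disc_b, disc_c above 0.112 m).
It fails at once if the fingers press on a birch disc with more than 15 N (contact force between the fingers and disc_a above 15 N or contact force between the fingers and disc_b above 15 N or contact force between the fingers and disc_c above 15 N).
It fails at once if the blue disc, the jar or the sharpener is moved by more than 15 mm (distance of any of painted_disc, jar, sharpener from where it was at the start of the episode above 0.015 m).
It also fails if it takes over 72 s, if anything falls off the work surface, if the arm or the gripper's body presses on something with over 40 N, if the wrist force passes 120 N, or if a joint passes its speed limit or range.

## Working session

There is one attempt and no reset: what is moved stays moved. The work goes in short steps, Python scripts to look and compute and a tool call to move; the robot and the scene stay as the last step left them, time stands still between calls to the robot, and variables do not carry over. Pictures are saved under pics/ and viewed, at most 10 in all, crops included, and the job is handed in when it is done.

Besides the shell and the picture viewer there is one more tool, called after ">>>" as a command line: name --pt "numbers of a row" for each row, then --argument value for the rest. step_arm: Moves the arm, as the interface text tells. Its arguments: {"type":"object","properties":{"linear":{"type":"array"},"turn":{"type":"array"},"fingers":{"type":"number"},"force":{"type":"number"}},"required":["linear","turn"]}

```bash
mkdir -p pics
python3 - <<'E'
from workcell import env,cams
import cv2,numpy as np
np.set_printoptions(suppress=True,precision=4)
for n in("top","side"):
    f=cams.grab_frame(n);cv2.imwrite(f"pics/{n}0.png",f["color"]);print(n,f["fx"],f["fy"],f["cx"],f["cy"],np.array(f["extrinsics"]))
s=env.state();print(s["time_s"],s["ee_pos"],s["ee_rot"],s["gripper_width"],env.tips_ahead)
E
```

```text
top 485.9511034750967 485.9511034750967 248.54090551535154 193.0413792963512 [[   0.015    -0.9848    0.1731  343.2302]
 [  -0.9995   -0.0096    0.0317  -57.4232]
 [  -0.0296   -0.1735   -0.9844 1023.3869]
 [   0.        0.        0.        1.    ]]
side 377.28318947785954 377.28318947785954 253.05008938850602 185.20916079348518 [[   0.744    -0.5037    0.4391  144.1677]
 [  -0.6682   -0.5612    0.4884 -432.4558]
 [   0.0004   -0.6568   -0.7541  701.0223]
 [   0.        0.        0.        1.    ]]
0.1 [255.9843 514.4028 224.2143] [-179.9114   -0.0025  153.5418] 91.06091278996954 11.0
```

View pics/top0.png

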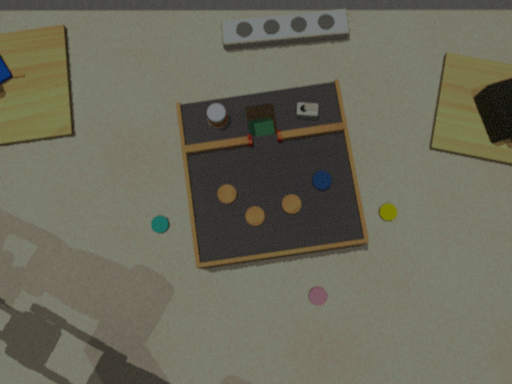

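View pics/side0.png

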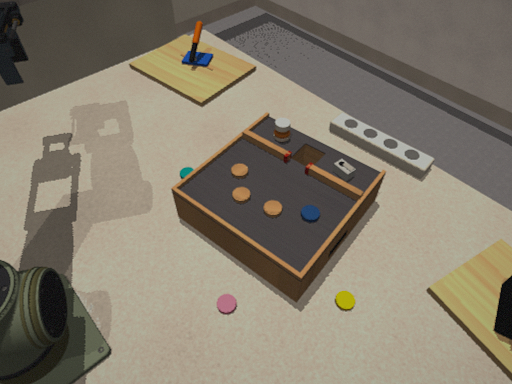

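The top view shows three birch discs at (227,194), (255,216) and (292,204). Possible look-alikes are the blue disc (322,180), turquoise (160,225), yellow (388,212) and pink (318,296). I choose the three pale bare ones inside the box, and next I measure them and check a close crop.

```bash
cat > h.py <<'E'
import cv2,numpy as np
from workcell import env,cams
np.set_printoptions(suppress=True,precision=1)
def w(f,uv,z):
    E=np.array(f["extrinsics"]);uv=np.atleast_2d(np.float64(uv))
    d=np.c_[(uv[:,0]-f["cx"])/f["fx"],(uv[:,1]-f["cy"])/f["fy"],np.ones(len(uv))]@E[:3,:3].T
    return (E[:3,3]+d*((z-E[2,3])/d[:,2])[:,None])[:,:2]
def blobs(f,lo,hi,a0=60,a1=900):
    m=cv2.inRange(cv2.cvtColor(f["color"],cv2.COLOR_BGR2HSV),lo,hi)
    n,_,st,c=cv2.connectedComponentsWithStats(m)
    return [(c[i],st[i,4],st[i,2],st[i,3]) for i in range(1,n) if a0<st[i,4]<a1]
E
python3 - <<'E'
from h import *
f=cams.grab_frame("top");im=f["color"]
h=cv2.cvtColor(im,cv2.COLOR_BGR2HSV)
print(h[194,227],h[180,322],h[262,230],h[140,250])
for b in blobs(f,(8,100,90),(22,255,255))+blobs(f,(100,120,50),(125,255,255)):
    print(b[0],b[1:],w(f,b[0],99))
cv2.imwrite("pics/crop.png",cv2.resize(im[75:275,165:375],None,fx=3.8,fy=3,interpolation=cv2.INTER_CUBIC))
E
```

```text
[ 17 147 120] [106 207  75] [ 19 138 102] [ 10 185 113]
[45.6 31.2] (np.int32(235), np.int32(44), np.int32(14)) [[843.6 399.9]]
[48.3 45.2] (np.int32(91), np.int32(32), np.int32(9)) [[812.4 391.5]]
[32.4 68.4] (np.int32(294), np.int32(58), np.int32(18)) [[761.1 420. ]]
[466.3  88.3] (np.int32(176), np.int32(46), np.int32(15)) [[ 720.6 -456. ]]
[226.4 193.3] (np.int32(288), np.int32(19), np.int32(20)) [[504.8  15.3]]
[291.1 203.4] (np.int32(295), np.int32(19), np.int32(20)) [[ 486.3 -109.7]]
[254.5 215.5] (np.int32(298), np.int32(20), np.int32(20)) [[462.2 -39.7]]
[ 3.5 71.2] (np.int32(159), np.int32(11), np.int32(26)) [[755.  479.8]]
[321.7 179.9] (np.int32(284), np.int32(19), np.int32(19)) [[ 533.  -168.7]]
```

View pics/crop.png

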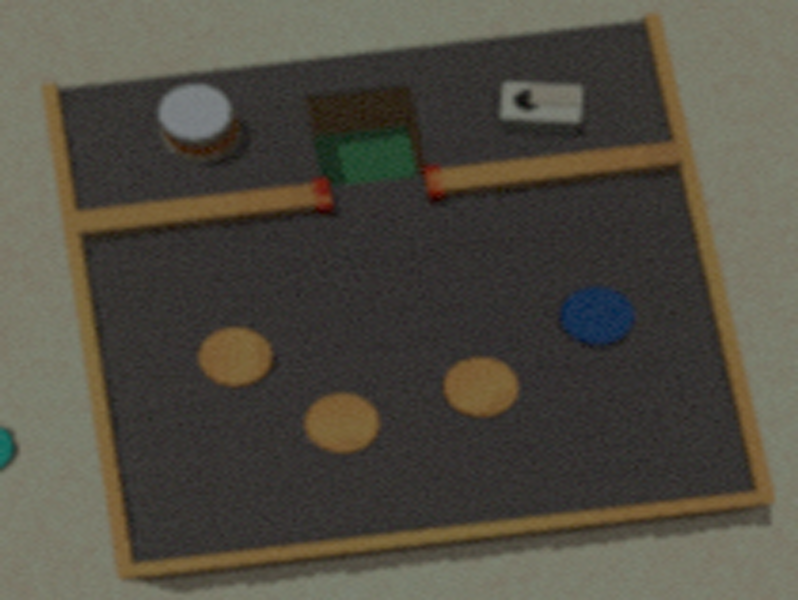

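The crop shows three identical bare discs, with the blue disc well to the right. The gate is between the red cheeks at crop (323,195) and (433,183). The box corners are visible, so I fit the box pose from those corners and the cheeks.

```bash
cat >> h.py <<'E'
def red(f):
    h=cv2.cvtColor(f["color"],cv2.COLOR_BGR2HSV)
    m=cv2.inRange(h,(0,150,50),(6,255,255))|cv2.inRange(h,(172,150,50),(180,255,255))
    n,_,st,c=cv2.connectedComponentsWithStats(m)
    return [(c[i],st[i]) for i in range(1,n) if st[i,4]>8]
E
python3 - <<'E'
from h import *
from scipy.optimize import least_squares
f=cams.grab_frame("top")
for n in("top","side"):
    g=cams.grab_frame(n)
    for c,s in red(g): print(n,c,s,w(g,c,103))
P=np.array([[122,573],[770,500],[45,87],[655,15]])/[3.8,3]+[165,75]-.4
W=w(f,P,100);B=np.array([[-165,165],[-165,-165],[165,165],[165,-165.]])
def T(p,b): c,s=np.cos(p[2]),np.sin(p[2]); return b@np.array([[c,s],[-s,c]])+p[:2]
r=least_squares(lambda p:(T(p,B)-W).ravel(),[500,-70,0]);p=r.x;print(W,p[:2],np.degrees(p[2]),r.fun)
np.save("box.npy",p)
c,s=np.cos(p[2]),np.sin(p[2]);R=np.array([[c,-s],[s,c]])
for q in w(f,[[226.4,193.3],[291.1,203.4],[254.5,215.5],[321.7,179.9]],99): print((q-p[:2])@R)
g=cams.grab_frame("side")
for b in blobs(g,(8,100,90),(22,255,255))+blobs(g,(100,120,50),(125,255,255)):
    q=w(g,b[0],99)[0];print(b[0],b[1:],q,(q-p[:2])@R)
for n in [[30,0],[65,0],[107,0]]: print(T(p,np.array([n]).astype(float)))
# reproject cheeks
Ei=np.linalg.inv(f["extrinsics"])
for x,y,z in [(55,25,110),(75,25,110),(55,-25,110),(75,-25,110),(75,28,90),(75,-28,90),(139,28,90),(139,-28,90)]:
    q=Ei@np.r_[T(p,np.array([[x,y]]))[0],z,1];print((x,y,z),(np.array([q[0]/q[2]*f["fx"]+f["cx"],q[1]/q[2]*f["fy"]+f["cy"]])-[165,75])*[3.8,3])
E
```

```text
top [249.5 136.8] [247 134   5   6  17] [[617.3 -28. ]]
side [285.6 157.5] [284 154   5   9  30] [[601.8 -32.5]]
side [306.5 170.2] [305 167   4   8  22] [[607.9 -90.5]]
[[ 365.6   68.1]
 [ 415.6 -252.7]
 [ 686.2  119.6]
 [ 737.9 -201.3]] [551.3 -66.6] 9.046171020680628 [-3.2  2.3 -1.2 -2.8  2.1  2.7  2.3 -2.3]
[-33.   88.1]
[-70.9 -32.4]
[-83.8  40.5]
[-34.2 -98. ]
[175.1  49.4] (np.int32(138), np.int32(22), np.int32(15)) [686.8 530.8] [227.8 568.6]
[169.6  55. ] (np.int32(87), np.int32(25), np.int32(15)) [655.6 514.4] [194.4 557.4]
[167.   74.3] (np.int32(185), np.int32(52), np.int32(27)) [591.9 432.2] [118.5 486.1]
[198.1  98.5] (np.int32(63), np.int32(18), np.int32(7)) [589.7 280.7] [ 92.5 336.9]
[239.1 169.5] (np.int32(175), np.int32(17), np.int32(13)) [502.5  12.1] [-35.9  85.3]
[240.6 193.5] (np.int32(206), np.int32(18), np.int32(14)) [460.1 -42.4] [-86.2  38.2]
[272.4 207.2] (np.int32(225), np.int32(19), np.int32(15)) [ 484.4 -112.3] [-73.2 -34.6]
[502.5 250.9] (np.int32(154), np.int32(20), np.int32(22)) [ 729.  -467.9] [ 112.4 -424.3]
[491.2 269.6] (np.int32(381), np.int32(35), np.int32(35)) [ 676.2 -471.8] [  59.6 -419.8]
[482.5 280.3] (np.int32(290), np.int32(38), np.int32(36)) [ 644.9 -471.3] [  28.8 -414.5]
[480.  326.8] (np.int32(577), np.int32(70), np.int32(77)) [ 564.  -507.2] [ -56.7 -437.1]
[504.  339.3] (np.int32(92), np.int32(19), np.int32(21)) [ 573.1 -541.6] [ -53.2 -472.6]
[197.9  58.4] (np.int32(266), np.int32(31), np.int32(15)) [708.  441.9] [234.7 477.5]
[310.  212.3] (np.int32(228), np.int32(19), np.int32(15)) [ 531.2 -171.6] [ -36.3 -100.6]
[[580.9 -61.8]]
[[615.5 -56.3]]
[[657.  -49.7]]
(55, 25, 110) [330.6 205.5]
(75, 25, 110) [325.  176.1]
(55, -25, 110) [427.3 194.2]
(75, -25, 110) [421.3 164.8]
(75, 28, 90) [320.3 185.6]
(75, -28, 90) [426.  173.3]
(139, 28, 90) [303.1  94.7]
(139, -28, 90) [407.6  82.5]
```

```bash
cat >> h.py <<'E'
TH=np.radians(9.05);RB=np.array([[np.cos(TH),-np.sin(TH)],[np.sin(TH),np.cos(TH)]]);O=np.array([550.1,-68.]) # box pose, mean of both cameras
def tobox(q): return (np.array(q)-O)@RB
def look():
    t,s=cams.grab_frame("top"),cams.grab_frame("side");out=[]
    for lo,hi,n in(((8,100,90),(22,255,255),"birch"),((100,120,50),(125,255,255),"blue")):
        for f,d in((t,[-1.2,-1.4]),(s,[1.3,1.4])):
            for b in blobs(f,lo,hi):
                q=tobox(w(f,b[0],99)[0]+d)
                if abs(q).max()<130 and q[0]<50: print(n,q,b[1])
def plan(*pts):
    """pts: box x, y, heading(push dir along tool -x), tip z -> rows rel. to measured pose"""
    s=env.state();p=np.array(s["ee_pos"]);y=np.radians(s["ee_rot"][2]);c,n=np.cos(y),np.sin(y)
    for bx,by,h,z in pts:
        d=np.r_[RB@[bx,by]+O,z+11]-p
        l=np.array([d[0]*c+d[1]*n,d[0]*n-d[1]*c,-d[2]])/300
        t=-((9.05+h+180-np.degrees(y)+180)%360-180)/360
        print("[%.3f,%.3f,%.3f] %.3f"%(*l,t))
E
python3 - <<'E'
from h import *
look()
plan((-60,120,0,170),(-124,54.5,-19.5,150))
E
```

```text
birch [-33.   88.1] 288
birch [-70.9 -32.3] 294
birch [-83.7  40.7] 296
birch [-32.8  87.8] 175
birch [-83.2  40.5] 208
birch [-70.4 -32.1] 225
blue [-34.1 -97.8] 285
blue [-33.5 -98.2] 225
[-1.347,-1.093,0.146] -0.099
[-1.301,-1.395,0.213] -0.044
```

>>> step_arm --pt "-0.15 -0.15 0.02" --pt "-0.3 -0.3 0.05" --pt "-0.45 -0.45 0.08" --pt "-0.6 -0.6 0.12" --pt "-0.75 -0.75 0.15" --pt "-0.9 -0.9 0.15" --pt "-0.9 -0.9 0.15" --pt "-0.9 -0.9 0.15" --turn '[-0.01,-0.02,-0.03,-0.04,-0.04,-0.04,-0.04,-0.04]' --fingers 0.78

```text
time_s: 1.45
ee_pos: [377.9, 152.7, 180.2]
ee_rot: [179.9, 0.0, 167.8]
force: [-0.2, -0.9, 0.9]
gripper_width: 14.3
gripper_force: 0.0
```

Run:
```python
from h import *
s=env.state();print(s["ee_pos"],s["ee_rot"],s["gripper_width"],s["time_s"])
u=lambda d:(-83.5+d*.944,40.6-d*.331)
plan((*u(-44),-19.3,150),(*u(-44),-19.3,94))
```

```text
[377.9 152.7 180.2] [179.9   0.  167.8] 14.34093540129935 1.45
[-0.261,-0.578,0.064] -0.005
[-0.261,-0.578,0.251] -0.005
```

>>> step_arm --pt "-0.08 -0.18 0.03" --pt "-0.17 -0.36 0.05" --pt "-0.24 -0.52 0.064" --pt "-0.261 -0.578 0.064" --pt "-0.261 -0.578 0.064" --pt "-0.261 -0.578 0.13" --pt "-0.261 -0.578 0.19" --pt "-0.261 -0.578 0.235" --pt "-0.261 -0.578 0.245" --pt "-0.261 -0.578 0.245" --turn '[-0.005,-0.005,-0.005,-0.005,-0.005,-0.005,-0.005,-0.005,-0.005,-0.005]'

```text
time_s: 2.7
ee_pos: [418.2, -32.6, 106.6]
ee_rot: [180.0, 0.0, 169.8]
force: [-0.4, -0.1, 0.1]
gripper_width: 10.1
gripper_force: 0.0
```

Run:
```python
from h import *
s=env.state();print(s["ee_pos"],tobox(s["ee_pos"][:2]),s["gripper_width"],s["force"])
look()
f=cams.grab_frame("top");cv2.imwrite("pics/t1.png",cv2.resize(f["color"][75:275,165:375],None,fx=2.8,fy=2.8))
u=lambda d:(-83.5+d*.944,40.6-d*.331)
plan((*u(-44),-19.3,94),(*u(-34),-19.3,94),(*u(115-34),-19.3,94))
```

```text
[418.2 -32.6 106.6] [-124.7   55.7] 10.056170509770384 [-0.4 -0.1  0.1]
birch [-72.5 -42.7] 103
birch [-70.4 -32.2] 227
blue [-34.3 -97.9] 286
blue [-34.4 -98.7] 242
[0.002,-0.001,0.007] -0.000
[-0.032,-0.001,0.007] -0.000
[-0.415,-0.001,0.007] -0.000
```

View pics/t1.png

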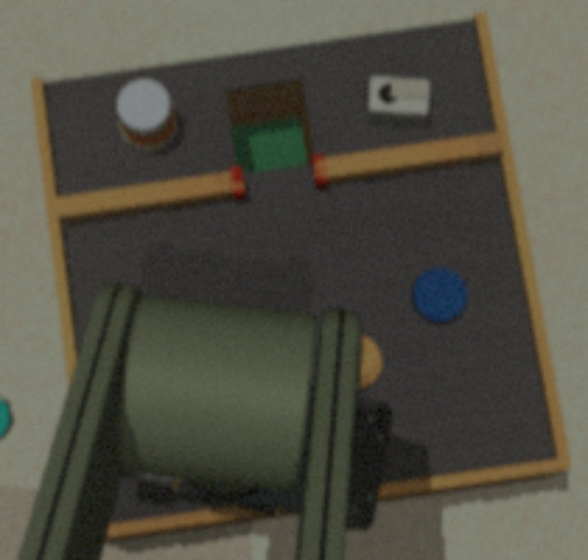

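The arm hides the pushed disc at about (230,400) from above. The blue disc (440,295) and the gate (280,180) are clear. Push slowly.

>>> step_arm --pt "-0.015 -0.001 0.004" --pt "-0.03 -0.001 0.004" --pt "-0.055 -0.001 0.004" --pt "-0.085 -0.001 0.004" --pt "-0.12 -0.001 0.004" --pt "-0.155 -0.001 0.004" --pt "-0.19 -0.001 0.004" --pt "-0.225 -0.001 0.004" --pt "-0.26 -0.001 0.004" --pt "-0.295 -0.001 0.004" --pt "-0.325 -0.001 0.004" --pt "-0.35 -0.001 0.004" --pt "-0.37 -0.001 0.004" --pt "-0.385 -0.001 0.004" --pt "-0.395 -0.001 0.004" --pt "-0.4 -0.001 0.004" --pt "-0.4 -0.001 0.004" --turn '[0,0,0,0,0,0,0,0,0,0,0,0,0,0,0,0,0]'

```text
time_s: 4.97
ee_pos: [536.0, -54.8, 105.3]
ee_rot: [180.0, 0.0, 169.7]
force: [-0.2, -0.1, -0.5]
gripper_width: 10.2
gripper_force: 0.0
```

Run:
```python
from h import *
s=env.state();print(s["ee_pos"],tobox(s["ee_pos"][:2]),s["force"])
look()
f=cams.grab_frame("side");cv2.imwrite("pics/s1.png",cv2.resize(f["color"][105:305,165:395],None,fx=3,fy=3))
```

```text
[536.  -54.8 105.3] [-11.9  15.2] [-0.2 -0.1 -0.5]
birch [-33.4  88.4] 164
birch [-70.9 -32.1] 223
blue [ -34.3 -100.2] 169
blue [-35.  -98.8] 244
```

View pics/s1.png

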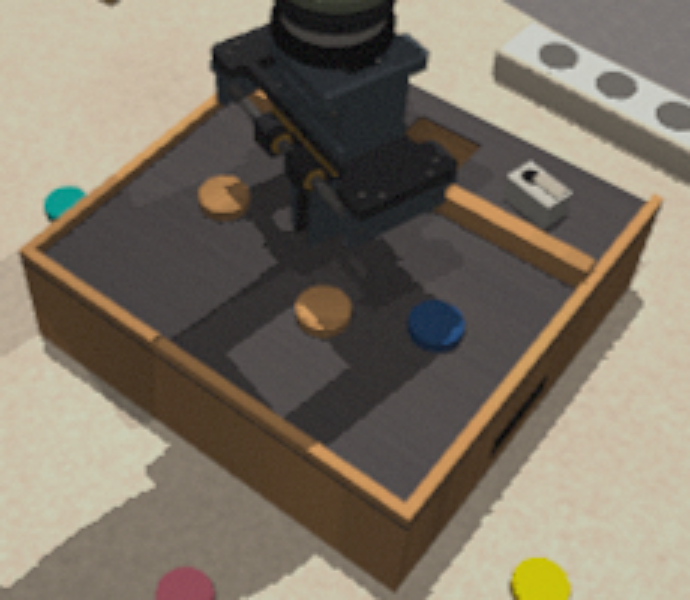

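Side view: the gripper hides the pushed disc, which should be ahead of the tips near crop (350,220). The other two are untouched at (223,197) and (323,310). Back off and lift to see it.

>>> step_arm --pt "0.03 0 0" --pt "0.07 0 -0.03" --pt "0.12 0 -0.15" --pt "0.25 0 -0.28" --pt "0.4 0 -0.3" --pt "0.5 0 -0.3" --pt "0.5 0 -0.3" --turn '[0,0,-0.01,-0.03,-0.05,-0.053,-0.053]'

```text
time_s: 6.0
ee_pos: [385.9, -27.7, 195.9]
ee_rot: [-180.0, 0.0, -171.2]
force: [1.2, 0.7, -0.1]
gripper_width: 10.1
gripper_force: 0.0
```

Run:
```python
from h import *
s=env.state();print(s["ee_pos"],tobox(s["ee_pos"][:2]),s["ee_rot"])
look()
plan((-30,3,0,150),(-30,3,0,94))
```

```text
[385.9 -27.7 195.9] [-155.8   65.6] [-180.     0.  -171.2]
birch [21.4  3. ] 284
birch [-27.8  86.7] 185
birch [-67.5 -38.9] 154
birch [-32.9  80.6] 99
birch [21.9  3.2] 185
birch [-70.5 -32.3] 228
blue [-34.1 -97.8] 289
blue [-34.5 -98.6] 238
[-0.411,-0.204,0.116] -0.001
[-0.411,-0.204,0.303] -0.001
```

Disc is at (21.6, 3.1), as predicted. Next, come down behind it and push it through.

>>> step_arm --pt "-0.18 -0.09 0.03" --pt "-0.36 -0.18 0.08" --pt "-0.42 -0.208 0.116" --pt "-0.425 -0.209 0.22" --pt "-0.425 -0.209 0.29" --pt "-0.425 -0.209 0.3" --pt "-0.44 -0.21 0.3" --pt "-0.46 -0.211 0.3" --pt "-0.485 -0.212 0.3" --pt "-0.515 -0.213 0.3" --pt "-0.545 -0.214 0.3" --pt "-0.575 -0.214 0.3" --pt "-0.605 -0.214 0.3" --pt "-0.635 -0.214 0.3" --pt "-0.66 -0.214 0.3" --pt "-0.672 -0.214 0.3" --pt "-0.672 -0.214 0.3" --pt "-0.62 -0.214 0.3" --pt "-0.55 -0.214 0.22" --pt "-0.45 -0.214 0.05" --turn '[0,0,0,0,0,0,0,0,0,0,0,0,0,0,0,0,0,0,0,0]'

```text
time_s: 8.6
ee_pos: [528.5, -70.8, 178.9]
ee_rot: [179.9, -0.3, -171.2]
force: [0.7, -0.6, 1.7]
gripper_width: 9.9
gripper_force: 0.0
```

Run:
```python
from h import *
s=env.state();print(s["ee_pos"],tobox(s["ee_pos"][:2]),s["ee_rot"],s["force"])
look()
plan((-190,-60,17.5,180),(-112,-45.3,17.5,150),(-112,-45.3,17.5,94))
```

```text
[528.5 -70.8 178.9] [-21.8   0.6] [ 179.9   -0.3 -171.2] [ 0.7 -0.6  1.7]
birch [-32.9  87.5] 173
birch [-70.5 -32.3] 216
blue [-34.9 -98.9] 247
[0.566,-0.201,-0.019] -0.049
[0.307,-0.151,0.081] -0.049
[0.307,-0.151,0.267] -0.049
```

>>> step_arm --pt "0.1 -0.05 -0.02" --pt "0.22 -0.1 -0.02" --pt "0.31 -0.155 0" --pt "0.31 -0.155 0.06" --pt "0.31 -0.155 0.06" --turn '[-0.015,-0.035,-0.052,-0.052,-0.052]'

```text
time_s: 9.32
ee_pos: [444.8, -130.8, 161.0]
ee_rot: [179.9, -0.1, -152.5]
force: [0.1, -0.1, 0.3]
gripper_width: 10.1
gripper_force: 0.0
```

Run:
```python
from h import *
s=env.state();print(s["ee_pos"],tobox(s["ee_pos"][:2]),s["ee_rot"],s["force"])
look()
f=cams.grab_frame("top");cv2.imwrite("pics/t2.png",cv2.resize(f["color"][75:275,165:375],None,fx=2.8,fy=2.8))
u=lambda d:(-70.5+d*.947,-32.3+d*.32)
plan((*u(-45),18.7,94),(*u(101-35),18.7,94))
```

```text
[ 444.8 -130.8  161. ] [-113.8  -45.5] [ 179.9   -0.1 -152.5] [ 0.1 -0.1  0.3]
birch [-33.2  88.1] 296
birch [-40.5  85.6] 90
birch [-67.4 -40.8] 100
blue [-33.9 -98.9] 218
[0.005,-0.001,0.192] -0.001
[-0.364,0.000,0.192] -0.001
```

View pics/t2.png

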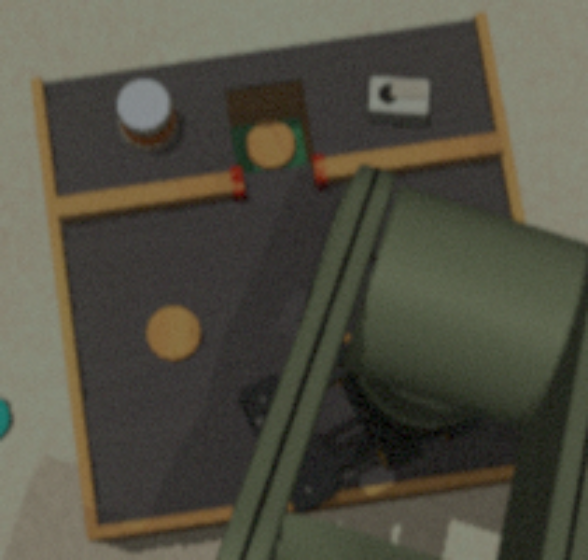

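The first disc lies in the slot (270,145), and the disc at (174,333) is untouched. Now descend and push the second to the front, then lift.

>>> step_arm --pt "0.005 -0.001 0.1" --pt "0.005 -0.001 0.17" --pt "0.005 -0.001 0.188" --pt "-0.01 -0.001 0.19" --pt "-0.025 -0.001 0.19" --pt "-0.05 -0.001 0.19" --pt "-0.08 -0.001 0.19" --pt "-0.115 -0.001 0.19" --pt "-0.15 -0.001 0.19" --pt "-0.185 -0.001 0.19" --pt "-0.22 0 0.19" --pt "-0.255 0 0.19" --pt "-0.29 0 0.19" --pt "-0.32 0 0.19" --pt "-0.34 0 0.19" --pt "-0.355 0 0.19" --pt "-0.36 0 0.19" --pt "-0.36 0 0.19" --turn '[0,0,0,0,0,0,0,0,0,0,0,0,0,0,0,0,0,0]'

```text
time_s: 11.72
ee_pos: [542.6, -81.1, 105.2]
ee_rot: [180.0, -0.0, -152.5]
force: [0.1, 1.1, -0.6]
gripper_width: 10.4
gripper_force: 0.0
```

>>> step_arm --pt "0.03 0 0" --pt "0.07 0 -0.03" --pt "0.12 0 -0.15" --pt "0.25 0 -0.28" --pt "0.4 0 -0.3" --pt "0.5 0 -0.3" --pt "0.5 0 -0.3" --turn '[0,0,0.01,0.03,0.05,0.052,0.052]'

```text
time_s: 12.6
ee_pos: [407.5, -151.1, 196.1]
ee_rot: [-180.0, 0.0, -171.3]
force: [0.2, -0.2, 0.6]
gripper_width: 9.8
gripper_force: 0.0
```

Run:
```python
from h import *
s=env.state();print(s["ee_pos"],tobox(s["ee_pos"][:2]),s["ee_rot"])
look()
plan((-22,0,0,150),(-22,0,0,94),(48,0,0,94))
```

```text
[ 407.5 -151.1  196.1] [-153.9  -59.6] [-180.     0.  -171.3]
birch [24.3 -1.6] 285
birch [-33.2  88.3] 297
blue [-33.9 -98.8] 223
[-0.431,0.201,0.116] -0.001
[-0.431,0.201,0.303] -0.001
[-0.664,0.202,0.303] -0.001
```

>>> step_arm --pt "-0.18 0.09 0.03" --pt "-0.36 0.17 0.08" --pt "-0.425 0.197 0.116" --pt "-0.431 0.198 0.22" --pt "-0.431 0.198 0.29" --pt "-0.431 0.198 0.3" --pt "-0.445 0.198 0.3" --pt "-0.46 0.199 0.3" --pt "-0.485 0.2 0.3" --pt "-0.515 0.201 0.3" --pt "-0.545 0.201 0.3" --pt "-0.575 0.201 0.3" --pt "-0.605 0.201 0.3" --pt "-0.635 0.201 0.3" --pt "-0.655 0.201 0.3" --pt "-0.665 0.201 0.3" --pt "-0.665 0.201 0.3" --pt "-0.62 0.201 0.3" --pt "-0.55 0.201 0.22" --pt "-0.45 0.201 0.05" --turn '[0,0,0,0,0,0,0,0,0,0,0,0,0,0,0,0,0,0,0,0]'

```text
time_s: 15.2
ee_pos: [530.8, -70.1, 178.9]
ee_rot: [179.9, -0.3, -171.2]
force: [0.8, 0.7, 0.3]
gripper_width: 10.4
gripper_force: 0.0
```

Run:
```python
from h import *
s=env.state();print(s["ee_pos"],tobox(s["ee_pos"][:2]),s["ee_rot"],s["force"])
look()
# disc A (-33.2,88.1) -> (25,0)
plan((-58,126,-56.5,150))
```

```text
[530.8 -70.1 178.9] [-19.4   0.9] [ 179.9   -0.3 -171.2] [0.8 0.7 0.3]
birch [-33.   87.6] 174
blue [-35.1 -98.9] 243
[0.138,0.420,0.081] 0.156
```

>>> step_arm --pt "0.04 0.12 -0.02" --pt "0.08 0.26 -0.02" --pt "0.138 0.38 0" --pt "0.138 0.42 0.04" --pt "0.138 0.42 0.06" --pt "0.138 0.42 0.06" --pt "0.138 0.42 0.06" --pt "0.138 0.42 0.06" --turn '[0.025,0.05,0.075,0.1,0.125,0.15,0.156,0.156]'

```text
time_s: 16.3
ee_pos: [472.7, 47.8, 161.8]
ee_rot: [-180.0, -0.0, 132.7]
force: [-0.4, -0.2, 0.9]
gripper_width: 10.0
gripper_force: 0.0
```

Run:
```python
from h import *
s=env.state();print(s["ee_pos"],tobox(s["ee_pos"][:2]),s["ee_rot"],s["force"])
look()
f=cams.grab_frame("top");cv2.imwrite("pics/t3.png",cv2.resize(f["color"][75:275,165:375],None,fx=2.8,fy=2.8))
u=lambda d:(-33.1+d*.551,88.1-d*.834)
plan((*u(-45),-56.5,94),(*u(105.6-35),-56.5,94))
```

```text
[472.7  47.8 161.8] [-58.2 126.5] [-180.    -0.   132.7] [-0.4 -0.2  0.9]
birch [-26.3  77.1] 69
birch [-31.4  87. ] 146
blue [-34.3 -97.7] 284
blue [-34.1 -98.4] 235
[-0.002,-0.002,0.190] 0.000
[-0.387,-0.003,0.190] 0.000
```

View pics/t3.png

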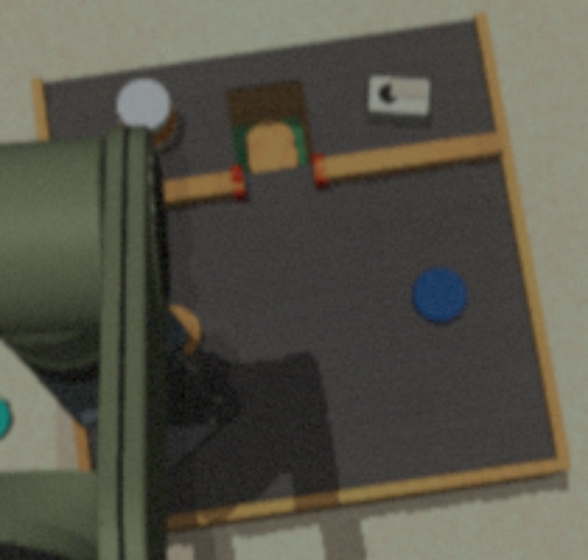

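Two discs are in the slot (272,147), and the third is at (185,328). Pushing the third.

>>> step_arm --pt "-0.002 -0.002 0.1" --pt "-0.002 -0.002 0.17" --pt "-0.002 -0.002 0.186" --pt "-0.012 -0.002 0.188" --pt "-0.025 -0.002 0.188" --pt "-0.05 -0.002 0.188" --pt "-0.08 -0.002 0.188" --pt "-0.115 -0.002 0.188" --pt "-0.15 -0.002 0.188" --pt "-0.185 -0.002 0.188" --pt "-0.22 -0.002 0.188" --pt "-0.255 -0.002 0.188" --pt "-0.29 -0.003 0.188" --pt "-0.32 -0.003 0.188" --pt "-0.345 -0.003 0.188" --pt "-0.365 -0.003 0.188" --pt "-0.38 -0.003 0.188" --pt "-0.385 -0.003 0.188" --pt "-0.385 -0.003 0.188" --turn '[0,0,0,0,0,0,0,0,0,0,0,0,0,0,0,0,0,0,0]'

```text
time_s: 18.82
ee_pos: [551.1, -37.5, 105.8]
ee_rot: [180.0, -0.0, 132.7]
force: [-0.0, 0.9, 0.1]
gripper_width: 9.9
gripper_force: 0.0
```

>>> step_arm --pt "0.03 0 0" --pt "0.07 0 -0.03" --pt "0.12 0 -0.15" --pt "0.22 0.1 -0.28" --pt "0.3 0.2 -0.3" --pt "0.35 0.3 -0.3" --pt "0.35 0.3 -0.3" --pt "0.35 0.3 -0.3" --turn '[0,0,-0.025,-0.05,-0.08,-0.11,-0.135,-0.156]'

```text
time_s: 19.82
ee_pos: [545.4, 101.9, 196.4]
ee_rot: [180.0, 0.0, -170.8]
force: [0.3, 0.2, -0.3]
gripper_width: 10.1
gripper_force: 0.0
```

Run:
```python
from h import *
s=env.state();print(s["ee_pos"],tobox(s["ee_pos"][:2]),s["ee_rot"])
look()
plan((-22,0,0,150),(-22,0,0,94),(48,0,0,94))
```

```text
[545.4 101.9 196.4] [ 22.1 168.5] [ 180.     0.  -170.8]
birch [25.3  0.3] 301
birch [26.3  0.5] 184
blue [-34.3 -97.9] 282
blue [-33.7 -98.1] 230
[0.145,-0.560,0.118] -0.001
[0.145,-0.560,0.305] -0.001
[-0.088,-0.560,0.305] -0.001
```

>>> step_arm --pt "0.06 -0.17 0.02" --pt "0.12 -0.35 0.05" --pt "0.145 -0.5 0.08" --pt "0.145 -0.56 0.116" --pt "0.145 -0.56 0.22" --pt "0.145 -0.56 0.29" --pt "0.145 -0.56 0.302" --pt "0.13 -0.56 0.302" --pt "0.112 -0.56 0.302" --pt "0.09 -0.56 0.302" --pt "0.06 -0.56 0.302" --pt "0.03 -0.56 0.302" --pt "0 -0.56 0.302" --pt "-0.03 -0.56 0.302" --pt "-0.06 -0.56 0.302" --pt "-0.082 -0.56 0.302" --pt "-0.092 -0.56 0.302" --pt "-0.092 -0.56 0.302" --pt "-0.04 -0.56 0.302" --pt "0.04 -0.56 0.22" --turn '[0,0,0,0,0,0,0,0,0,0,0,0,0,0,0,0,0,0,0,0]'

```text
time_s: 22.42
ee_pos: [557.3, -67.1, 128.2]
ee_rot: [179.9, -0.3, -171.2]
force: [-0.3, -0.3, -0.1]
gripper_width: 10.4
gripper_force: 0.0
```

>>> step_arm --pt "0.03 0 -0.15" --pt "0.15 0 -0.3" --pt "0.3 0 -0.3" --pt "0.4 0 -0.3" --pt "0.4 0 -0.3" --pt "0.4 0 -0.3" --pt "0.4 0 -0.3" --pt "0.4 0 -0.3" --turn '[0,0,0,0,0,0,0,0]'

```text
time_s: 23.42
ee_pos: [442.1, -85.6, 219.5]
ee_rot: [180.0, -0.0, -171.2]
force: [0.7, -0.0, -0.0]
gripper_width: 10.1
gripper_force: 0.0
```

Run:
```python
from h import *
s=env.state();print(s["time_s"],s["ee_pos"],s["force"])
look()
f=cams.grab_frame("top");cv2.imwrite("pics/t4.png",cv2.resize(f["color"][75:275,165:375],None,fx=2.8,fy=2.8))
```

```text
23.425 [442.1 -85.6 219.5] [ 0.7 -0.  -0. ]
blue [-34.5 -98.5] 240
```

View pics/t4.png

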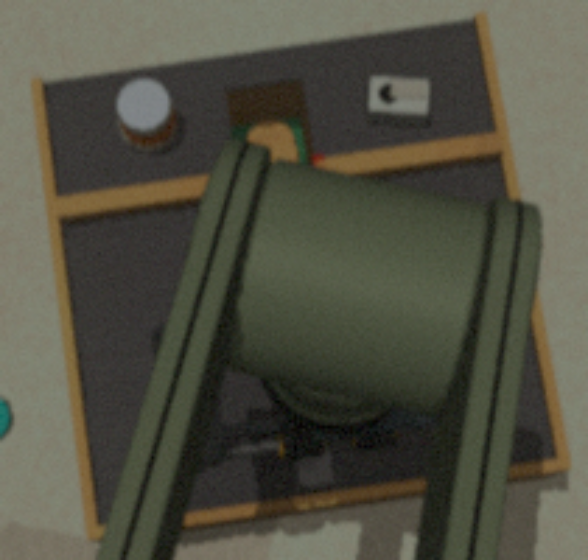

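The forearm hides the gate (280,180). The jar (145,105) and sharpener (400,95) have not moved. I swing the arm aside for a clear last look.

>>> step_arm --pt "0.05 0.2 -0.05" --pt "0.1 0.4 -0.05" --pt "0.1 0.6 -0.05" --pt "0.1 0.8 -0.05" --pt "0.1 0.8 -0.05" --pt "0.1 0.8 -0.05" --turn '[0,0,0,0,0,0]'

```text
time_s: 24.32
ee_pos: [375.1, 146.8, 234.7]
ee_rot: [-180.0, -0.0, -171.1]
force: [-0.2, -0.7, 0.0]
gripper_width: 10.1
gripper_force: 0.0
```

Run:
```python
from h import *
look()
f=cams.grab_frame("top");g=cams.grab_frame("side")
a=cv2.resize(f["color"][75:275,165:375],(400,380));b=cv2.resize(g["color"][105:305,165:395],(400,380))
cv2.imwrite("pics/t5.png",np.hstack([a,b]))
```

```text
blue [-34.3 -97.9] 288
blue [-34.  -98.3] 233
```

View pics/t5.png

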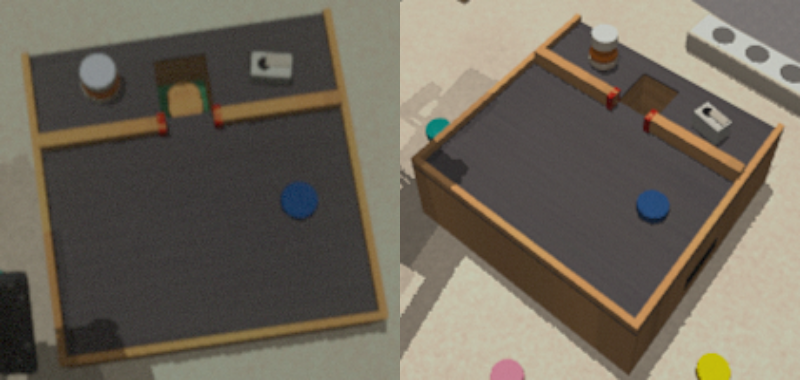

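The top is empty except for the blue disc, which is in its place at (298,200). All the birch is in the slot at (185,100), well below the top, so I hand the job in.

```bash
python3 -c "
from workcell import env
print(env.job_done())"
```

```text
the job is handed in; nothing more can be done
None
```

I swept all three birch discs through the gate one at a time, and they now lie in the slot; the blue disc, jar and sharpener look unmoved in the last pictures, and I handed the job in at about 24 s, though it gave no verdict back.

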